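# Flip the reference source plate face up on the tip-up tray

### The arm

A 7-joint arm with a two-finger parallel gripper is mounted at the origin on the work surface; the furniture and walls round the work are solid. World frame = base frame: x ahead of the robot, y to its left, z up, the work surface at z = 0. Lengths are in m, angles in rad, forces in N, time in s.
With the tool pointing down it reaches from about 0.425 to 1.025 m from the base axis. Payload 9.4 kg.
Tool frame: the origin (TCP) lies at the centre of the arm's flange, where the gripper is bolted on; the fingertips stand 173 mm ahead of it and the grasp point (between the pads) lies 155 mm ahead of it; z points along the fingers, y is the direction in which the jaws open and shut (so a half turn about z gives the same grasp; the last joint's range is limited). The gripper opens to 85 mm and grips with 20 to 120 N. Pads are 22 mm wide; open, the fingers measure 114 mm over their backs; the gripper's body (76 mm by 85 mm) begins 54 mm behind the grasp point. The pads swing forward as they close: fully open they stand 13 mm farther back than shut.
Start: joints at [-1.235, 0.599, -0.003, 1.599, 0.002, 0.943, -0.08], TCP at [0.291, 0.664, 0.405] pointing down, gripper open.
Joint ranges: [-2.57, 2.57], [-0.35, 1.97], [-1.29, 1.29], [0.11, 2.56], [-1.05, 4.19], [0.11, 1.86], [-2.63, 2.63]. Speed limits (rad/s): [2.22, 2.22, 3.01, 3.01, 3.14, 3.14, 3.14].

### API

Orientations are given as a rotation vector (axis times angle).
In Python, from workcell import robot, fingers, planner, vision, job gives the robot as it stands. Calls block until the motion is done:
- robot.reach(position, orientation): joint-space move of the TCP to a pose.
- robot.move_straight(position, ori=None, max_speed=0.15, f_stop=None): straight line of the TCP; ori=None keeps the orientation; max_speed is the mean speed in m/s. With f_stop (N) it stops when the force on the tool has changed by that much, and returns True; else False.
- robot.move_j(angles): joint-space move.
- fingers.open_jaws() and fingers.grasp(grasp_force=None): open the fingers fully, or close them until they stop; grasp_force is the grip in N (None keeps the last).
- robot.wait(seconds).
- planner.ik(position, orientation): joint angles nearest the present ones, or None.
- robot.state(): the state.
- vision.capture(name): name is "side" or "top" or "wrist"; returns a dict with "img" (480x640x3 uint8, red, green, blue), "mtx" (3x3 intrinsics, pixels), "rvec" (rotation vector, rad) and "tvec" (3), from world to camera coordinates, as OpenCV has them. Camera axes: x right, y down, z forward; pixel columns grow to the right and rows downward; lengths in m; the calibration is good to about 2 mm. A picture is of the moment at which its call begins. There is no depth.
A pose or a line that the arm cannot do raises robot.Unreachable and nothing moves.
- job.close_job(): hands the job in, once; it reports no verdict.
The state is a dict: "t": time; "qpos": joint angles; "dq": joint speeds; "joint_torque": joint torques, N m; "tool_pos": TCP position; "tcp_rot": TCP orientation; "wrist_force": force on the tool from outside, world axes, zero at the start; "wrist_torque": the same for the moment, N m; "finger_gap": finger opening in m.
Only numpy, scipy, OpenCV 4.12 (cv2) and the standard library are available. Lean on these libraries where they do the work, as an engineer would, in place of code of your own. Each camera call takes 0.05 s, during which the arm holds its last target.

### The job

The flat reference source plate lies yellow face down on the blue tip-up tray. Using pushes of the fingertips only, never picking it up, push it against the stop at the tray's end until its far edge rides up and it leans steeply on the stop's top edge (the groove at the stop's foot catches its near edge); then push its raised edge back from behind the stop so that it flips over and lies flat on the tray, yellow face up. Leave the other things where they are.

Things in the scene. Friction and masses are not known exactly. Their poses are not given: they have to be found in the camera images.
- plate: loose flat aluminium plate, 70 (its x) x 60 (its y) x 7 mm, about 0.08 kg; yellow panel on one large face, grey panel and four dark screw heads on the other. Origin: middle of the yellow face. At the start yellow is down on the 3 mm high tray, z points up and x roughly to the stop, the leading edge 15 to 35 mm short of the stop's foot line. Flipped: z down, origin 10 mm above the worktop
- edge_a (a point): middle of the plate's trailing 60 mm edge (plate x = -35 mm, half thickness), the one farther from the stop at the start
- edge_b (a point): middle of the plate's leading 60 mm edge (plate x = +35 mm, half thickness), the one nearer to the stop at the start
- stop: blue steel tray with stop, fixed, 100 mm wide (its y). Origin: middle of the stop's foot line, on the worktop; x points level into the stop, the way to push; z up. Tray: flat, 3 mm high, x = -140 to -5 mm; then a 3 mm deep groove down to the worktop; from x = 0 the stop's front rises through (15, 10), (25, 21) to (32, 34) mm (x, z). Upright back at x = 38 mm, 3 mm high feet to x = 50 mm, free worktop behind
- stop_top (a point): top of the middle of the stop's round bar edge, 36 mm high, at x = 34 mm in the stop's frame. With its trailing edge pushed into the groove the plate leans at about 45 degrees on this bar and stays there by itself, its raised edge about 50 mm high at x = 45 to 50 mm in the stop's frame; the groove's step then holds the trailing edge as the pivot of the flip
- lead_pig: blue round lead pot, 42 mm wide, 78 mm high, bystander, origin under its centre. Beyond it a tall fixed dose dispenser stands at world x > 0.64 m, y = -0.39 to 0 m; a 0.26 m high duct runs along the right wall at y < -0.38 m
- vial: small vial with a blue cap, 22 mm wide, 46 mm high, bystander, origin under its centre
- dosimeter: blue flat badge, 52 x 36 x 9 mm, bystander, origin under its centre. Beyond it stands a fixed thin steel plate, 130 mm high, at world x = 0.475 to 0.51 m, y = -0.045 to 0.04 m
- marker: marker pen with a black cap, 135 mm long, bystander, origin under its centre. Beyond it a fixed grey shield, 0.49 m high, fills world x > 0.52 m, y = 0.03 to 0.28 m: swing round it on the robot's side

How it is judged:
On the way:
1. the plate leans on the stop at 35 to 75 degrees, its leading edge up and its trailing edge down at the stop's foot (angle between plate's own z axis and vertical between 0.61 and 1.31 rad and height (world z) of edge_a below 0.015 m and height (world z) of edge_b above 0.035 m and contact force between plate and stop above 0.05 N), for 0.2 s.
At the end, for the whole second after the job is handed in: The plate lies at rest on the tray yellow face up, flat within 5 degrees, its centre 20 to 130 mm in front of the stop's foot line and within 60 mm of the tray's middle line (angle between plate's own z axis and vertical above 3.05 rad and height (world z) of plate below 0.014 m and linear speed of plate below 0.01 m/s and x of plate in the frame of stop between -0.13 and -0.02 m and y of plate in the frame of stop between -0.06 and 0.06 m); the robot touches nothing.
It fails at once if the plate is picked up: both its edges more than 22 mm above the worktop, or its middle more than 55 mm (height (world z) of each of edge_a, edge_b above 0.022 m or height (world z) of plate above 0.055 m).
It fails at once if a bystander is moved more than 30 mm (distance of any of lead_pig, vial, dosimeter, marker from where it was at the start of the episode above 0.03 m).
It also fails if it takes over 48 s, if anything falls off the work surface, if the arm or the gripper's body presses on something with over 40 N, if the wrist force passes 120 N, or if a joint passes its speed limit or range.

## Working session

There is one attempt and no reset: what is moved stays moved. The work goes in short steps, each a Python script; the robot and the scene stay as the last script left them, time stands still between calls to the robot, and variables do not carry over. Pictures are saved under pics/ and viewed, and the job is handed in when it is done.

```bash
ls; mkdir -p pics; python3 - <<'E'
from workcell import robot, fingers, planner, vision, job
import cv2,numpy as np
s=robot.state();print(s)
for n in("side","top","wrist"):
    c=vision.capture(n);cv2.imwrite(f"pics/{n}0.png",c["img"][:,:,::-1]);np.savez(f"{n}0.npz",**c)
    R=cv2.Rodrigues(np.array(c["rvec"],float))[0];print(n,-R.T@np.array(c["tvec"]).ravel(),R[2])
E
```

```text
pics
{'t': 0.0, 'qpos': array([-1.23469477,  0.60012767, -0.00254752,  1.60014094,  0.00177749,
        0.9429137 , -0.07979048]), 'dq': array([ 0.0007735 , -0.00045812, -0.00061724, -0.00193705,  0.00061252,
        0.00104165, -0.00079383]), 'joint_torque': array([ 9.55526375e-04, -7.76453090e+01,  1.56539686e+00, -2.58001399e+01,
        1.23689885e-02,  9.28950700e-03, -1.55344486e-05]), 'tool_pos': array([0.29075782, 0.66391365, 0.40381089]), 'tcp_rot': array([-6.43701652e-01, -3.07473179e+00,  2.47298372e-03]), 'wrist_force': array([ 0.10649278, -0.26989848,  0.3495527 ]), 'wrist_torque': array([-0.02600169, -0.00084392,  0.0324268 ]), 'finger_gap': 0.08528571969819433}
side [ 0.04395747 -0.36235701  0.75855261] [ 0.54003345  0.33429381 -0.77240632]
top [ 0.42210378 -0.06521737  0.99863071] [ 0.12266483  0.01214949 -0.99237379]
wrist [0.22428811 0.6925241  0.3745238 ] [ 0.2567624  -0.11399874 -0.95972775]
```

View pics/top0.png

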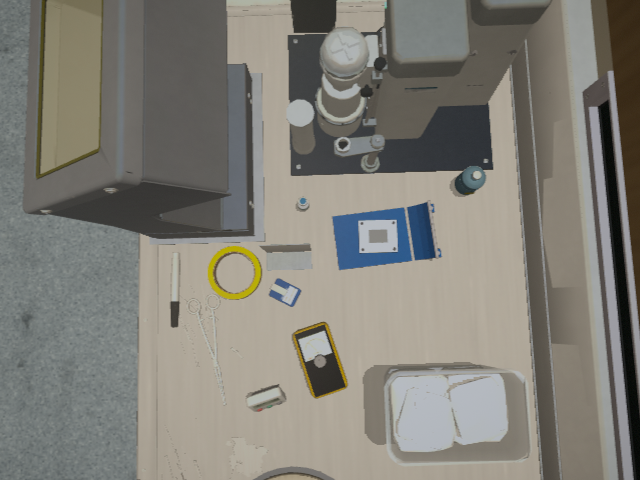

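View pics/side0.png

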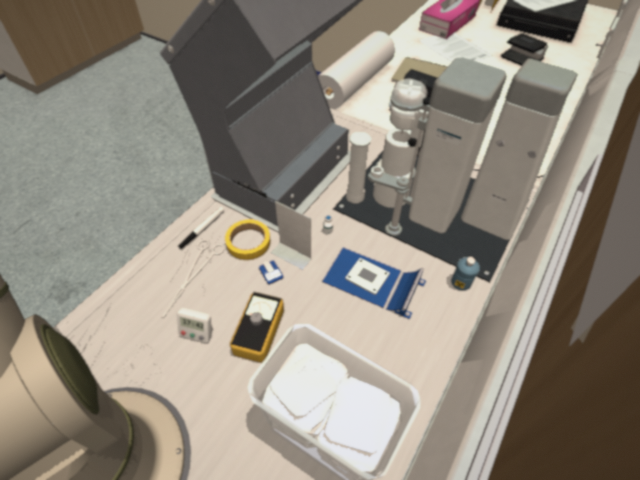

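The top view shows the tray at about px (335-410, 207-268), the stop around (410-440, 203-260) and the plate at about (360-398, 220-255). The stop's push direction is about world -y. The pot is at (470,180), the vial at (303,203), the badge at (285,292) and the pen at (175,290).

```bash
python3 - <<'E'
import cv2
i=cv2.imread("pics/top0.png")[190:280,320:460];cv2.imwrite("pics/z1.png",cv2.resize(i,None,fx=5.7,fy=5.7,interpolation=cv2.INTER_CUBIC))
i=cv2.imread("pics/side0.png")[235:325,315:435];cv2.imwrite("pics/z2.png",cv2.resize(i,None,fx=6,fy=6,interpolation=cv2.INTER_CUBIC))
E
```

```text
(no output)
```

View pics/z1.png

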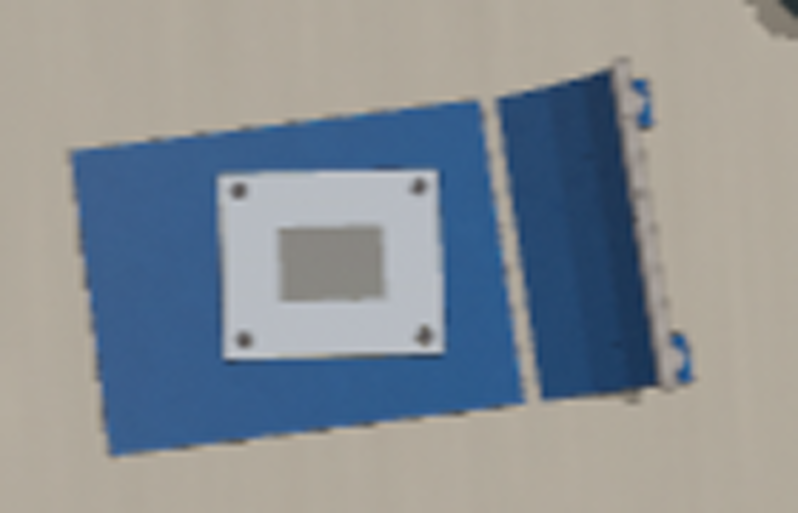

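View pics/z2.png

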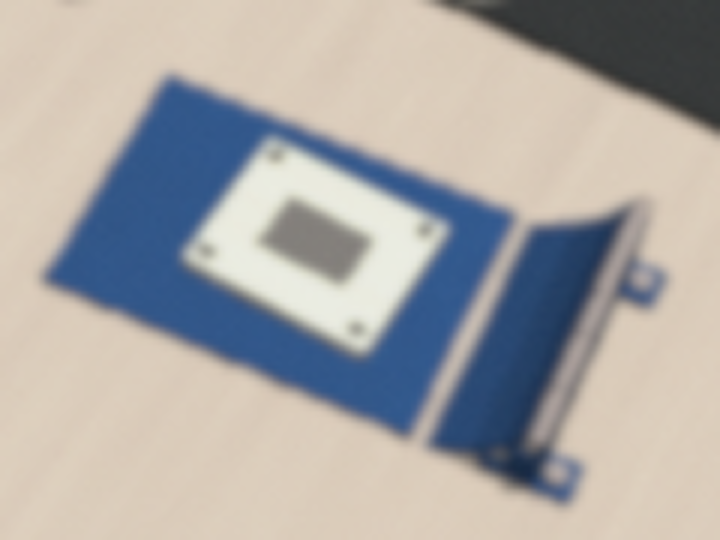

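```bash
cat > h.py <<'E'
import numpy as np,cv2
def pix2w(c,pts,z):
    p=cv2.undistortPoints(np.array(pts,float).reshape(-1,1,2),np.array(c["mtx"],float),None).reshape(-1,2)
    R=cv2.Rodrigues(np.array(c["rvec"],float))[0];C=-R.T@np.array(c["tvec"],float).ravel()
    d=(R.T@np.c_[p,np.ones(len(p))].T).T
    return C+d*((z-C[2])/d[:,2])[:,None]
def w2pix(c,P):
    return cv2.projectPoints(np.array(P,float).reshape(-1,1,3),np.array(c["rvec"],float),np.array(c["tvec"],float),np.array(c["mtx"],float),None)[0].reshape(-1,2)
def unz(p,f,o): return (np.array(p,float)+.5)/f-.5+np.array(o)
E
python3 - <<'E'
from h import *
np.set_printoptions(precision=4,suppress=True)
for nm,f,o,tr,st,pl in (("top",5.7,(320,190),[(72,150),(478,100),(525,403),(110,455)],[(498,98),(542,400)],[(218,175),(438,170),(444,353),(224,358)]),
  ("side",6,(315,235),[(168,74),(515,212),(410,435),(45,277)],[(535,226),(430,440)],[(270,135),(450,225),(365,355),(182,258)])):
    c=dict(np.load(nm+"0.npz"))
    T=pix2w(c,unz(tr,f,o),.003);S=pix2w(c,unz(st,f,o),0);P=pix2w(c,unz(pl,f,o),.010)
    print(nm);print(T[:,:2]);print(S[:,:2]);print(P[:,:2])
    q=lambda a:np.linalg.norm(a)
    print("tray L",q(T[0]-T[1]),q(T[3]-T[2]),"W",q(T[0]-T[3]),q(T[1]-T[2]))
    ux=(T[1]-T[0]+T[2]-T[3])[:2];uy=(T[0]-T[3]+T[1]-T[2])[:2]
    print("ang x",np.arctan2(ux[1],ux[0]),"ang y-90",np.arctan2(uy[1],uy[0])-np.pi/2, "ctr",T.mean(0)[:2],"foot",S.mean(0)[:2])
    px=(P[1]-P[0]+P[2]-P[3])[:2];print("plate",P.mean(0)[:2],np.arctan2(px[1],px[0]),"L",q(P[0]-P[1]),q(P[1]-P[2]))
# others
c=dict(np.load("top0.npz"))
print(pix2w(c,[(477,173)],.078),pix2w(c,[(303,202)],.046),pix2w(c,[(285,292)],.009),pix2w(c,[(175,290)],.01))
E
```

```text
top
[[ 0.5713 -0.0857]
 [ 0.5834 -0.2181]
 [ 0.4845 -0.2282]
 [ 0.472  -0.0945]]
[[ 0.5843 -0.2251]
 [ 0.4855 -0.2342]]
[[ 0.5606 -0.1323]
 [ 0.5599 -0.203 ]
 [ 0.5008 -0.2021]
 [ 0.5014 -0.1318]]
tray L 0.13291517869180836 0.13424311936739844 W 0.0997027006072043 0.09941196435755152
ang x -1.478540151295523 ang y-90 -1.4757253314389498 ctr [ 0.5278 -0.1566] foot [ 0.5349 -0.2296]
plate [ 0.5307 -0.1673] -1.5800330238558258 L 0.07074958475503644 0.059062365074649896
side
[[ 0.5733 -0.0851]
 [ 0.5861 -0.2178]
 [ 0.4872 -0.2282]
 [ 0.475  -0.0949]]
[[ 0.5866 -0.2257]
 [ 0.4908 -0.234 ]]
[[ 0.5643 -0.1319]
 [ 0.5641 -0.2028]
 [ 0.502  -0.2029]
 [ 0.5027 -0.1323]]
tray L 0.13331119213298584 0.13386398815074707 W 0.09877924202286871 0.09946233238167372
ang x -1.4773351118969893 ang y-90 -1.469089052064165 ctr [ 0.5304 -0.1565] foot [ 0.5387 -0.2299]
plate [ 0.5333 -0.1675] -1.5769888227791125 L 0.07090765712196063 0.062032758703726994
[[ 0.6265 -0.3358  0.078 ]] [[ 0.5915 -0.0337  0.046 ]] [[0.4338 0.0047 0.009 ]] [[0.4435 0.2045 0.01  ]]
```

The two cameras agree within about 3 mm and the sizes match the given ones. The plate's leading edge is about 26 mm short of the foot line, within the stated 15–35 mm. I'll check reachability next.

```bash
cat >> h.py <<'E'
FOOT=np.array([.5358,-.2288]);A=-1.477
UX=np.array([np.cos(A),np.sin(A)]);UY=np.array([-UX[1],UX[0]])
phi=np.arctan2(-UY[1],-UY[0]) # tool x = -stop y
if phi<0: phi+=2*np.pi
ORI=np.pi*np.array([np.cos(phi/2),np.sin(phi/2),0])
L=.173
def P(x,y,ztip): # stop frame, tip center
    return np.r_[FOOT+x*UX+y*UY,ztip+L]
def tostop(p): d=np.array(p)[:2]-FOOT; return np.r_[d@UX,d@UY,p[2]-L]
def snap(vision,n,name,box=None,f=1):
    c=vision.capture(n);i=c["img"][:,:,::-1]
    if box: i=i[box[1]:box[3],box[0]:box[2]]
    cv2.imwrite(f"pics/{name}.png",cv2.resize(i,None,fx=f,fy=f,interpolation=cv2.INTER_CUBIC));return c
E
python3 - <<'E'
from h import *
from workcell import *
np.set_printoptions(precision=3,suppress=True)
print(ORI)
for p in ([.19,.40,.405],[.43,0,.405],P(-.12,.003,.15),P(-.12,.003,.005),P(-.02,.003,.005),P(.074,.003,.2),P(.074,.003,.043),P(-.01,.003,.043)):
    print(p,planner.ik(p,ORI))
E
```

```text
[-0.147  3.138  0.   ]
[0.19, 0.4, 0.405] [-1.125  0.269 -0.163  2.212  0.07   0.665  0.328]
[0.43, 0, 0.405] [-0.166  0.248  0.042  2.246 -0.017  0.648  1.553]
[ 0.528 -0.109  0.323] [ 0.156  0.493 -0.081  2.099  0.073  0.553  1.687]
[ 0.528 -0.109  0.178] [ 0.197  0.74  -0.145  2.168  0.392  0.258  1.374]
[ 0.537 -0.209  0.178] [ 0.416  0.762 -0.214  2.079  0.451  0.344  1.497]
[ 0.546 -0.302  0.373] [ 0.344  0.514  0.104  1.876 -0.074  0.755  2.154]
[ 0.546 -0.302  0.216] [ 0.595  0.738 -0.274  1.955  0.39   0.5    1.708]
[ 0.538 -0.219  0.216] [ 0.441  0.703 -0.227  2.058  0.366  0.419  1.594]
```

```bash
python3 - <<'E'
from h import *
from workcell import *
np.set_printoptions(precision=4,suppress=True)
fingers.grasp(20)
for p in ([.19,.40,.405],[.42,.12,.405],[.43,-.02,.405],P(-.12,.003,.15)):
    robot.reach(p,ORI)
robot.move_straight(P(-.12,.003,.03),ORI,max_speed=.1)
s=robot.state();print(s["t"],tostop(s["tool_pos"]),s["wrist_force"],s["finger_gap"])
hit=robot.move_straight(P(-.12,.003,-.003),max_speed=.02,f_stop=4)
s=robot.state();print(hit,s["t"],tostop(s["tool_pos"]),s["wrist_force"])
p=s["tool_pos"].copy();p[2]+=.0015
robot.move_straight(p,max_speed=.02)
s=robot.state();print(s["t"],tostop(s["tool_pos"]),s["wrist_force"])
snap(vision,"side","s1",(255,150,495,330),3)
snap(vision,"top","t1",(280,150,500,310),3.5)
E
```

```text
6.0 [-0.1199  0.0031  0.0305] [-0.0048 -0.2086  0.3547] 0.00021939102528827848
True 7.2083 [-0.12    0.003   0.0035] [-0.7248  0.7468  8.764 ]
7.4583 [-0.12   0.003  0.005] [0.3219 0.0396 0.3708]
```

View pics/s1.png

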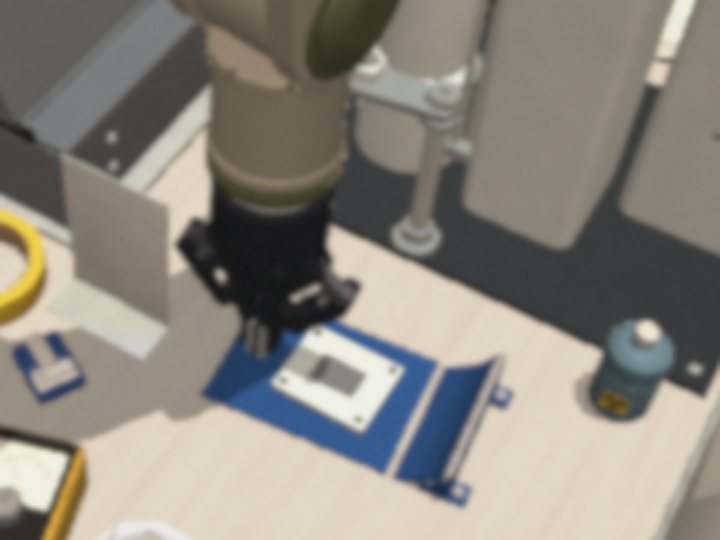

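View pics/t1.png

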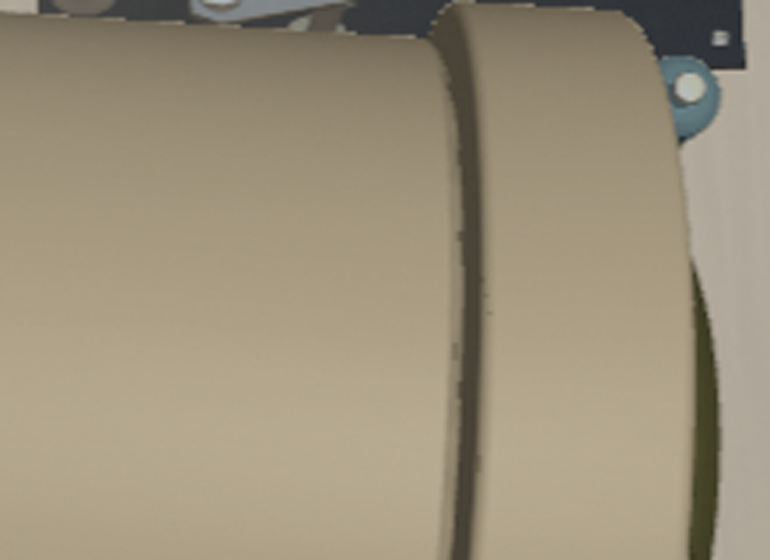

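```bash
python3 - <<'E'
from h import *
c=dict(np.load("side0.npz"));t=dict(np.load("top0.npz"))
# triangulate silhouettes: cap bottom in side; cap right end in top
for z in (.25,.3,.35,.4,.45): print(z,pix2w(c,[(255+350/3,150+70/3)],z)[0],pix2w(t,[(484,150+380/3.5),(280+660/3.5,160)],z)[:,:2])
E
python3 - <<'E'
from workcell import *
from h import *
snap(vision,"side","s1f");snap(vision,"top","t1f");snap(vision,"wrist","w1f")
E
```

```text
0.25 [ 0.56278139 -0.13620192  0.25      ] [[ 0.4682518  -0.28684428]
 [ 0.60735396 -0.27473236]]
0.3 [ 0.51177153 -0.15843709  0.3       ] [[ 0.46516964 -0.27204213]
 [ 0.59498136 -0.26073915]]
0.35 [ 0.46076167 -0.18067226  0.35      ] [[ 0.46208748 -0.25723998]
 [ 0.58260876 -0.24674593]]
0.4 [ 0.40975182 -0.20290744  0.4       ] [[ 0.45900532 -0.24243783]
 [ 0.57023616 -0.23275272]]
0.45 [ 0.35874196 -0.22514261  0.45      ] [[ 0.45592315 -0.22763568]
 [ 0.55786356 -0.21875951]]
```

View pics/s1f.png

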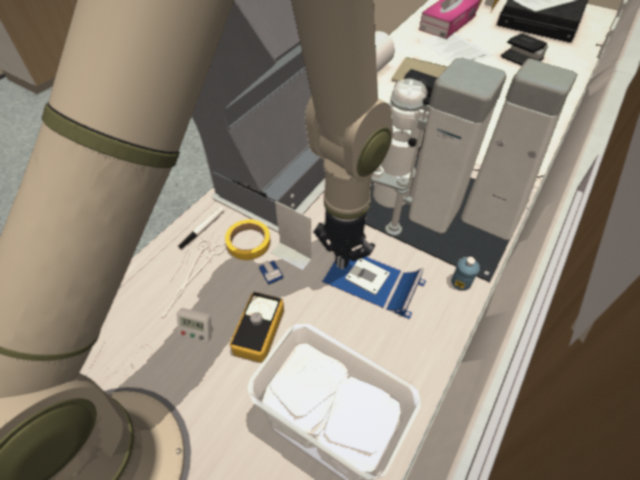

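View pics/t1f.png

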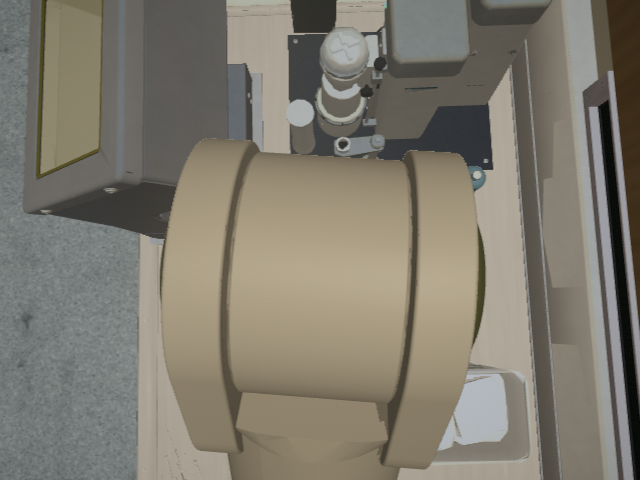

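View pics/w1f.png

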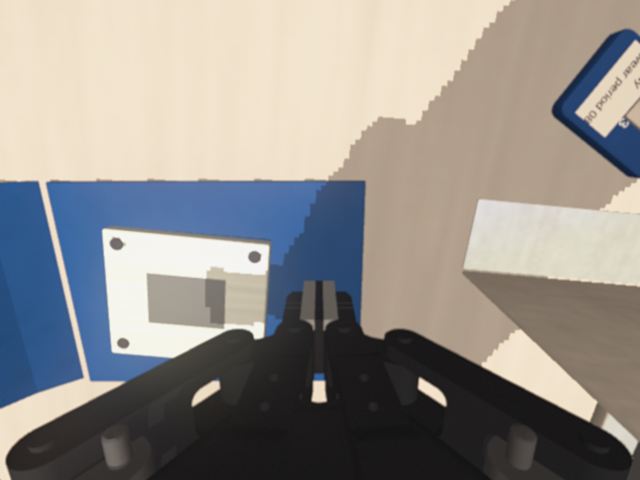

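The wrist view shows the closed tips (304–336, 280–320) about 15 mm behind the plate's trailing edge (col 267). So the tip's half thickness is about 7 mm. The wrist housing sits above the duct's height, so there is room. Next I push part of the way.

```bash
cat > push.py <<'E'
import sys
from h import *
from workcell import *
np.set_printoptions(precision=4,suppress=True)
z=.005
for x in map(float,sys.argv[2:]):
    h=robot.move_straight(P(x,.003,z),ORI,max_speed=.04,f_stop=30)
    s=robot.state();f=s["wrist_force"];print(x,h,round(s["t"],2),tostop(s["tool_pos"]),"F stop", f[:2]@UX,f[:2]@UY,f[2])
    if h:break
snap(vision,"wrist","w"+sys.argv[1]);snap(vision,"side","s"+sys.argv[1],(315,215,455,320),5)
E
python3 push.py 2 -.08 -.065 -.05 -.04
```

```text
-0.08 False 8.86 [-0.0802  0.0031  0.005 ] F stop 0.31339113936509017 -0.5680919181241472 -0.5587195053871418
-0.065 False 9.38 [-0.0646  0.0029  0.005 ] F stop -0.6216881540217146 0.3907289120553488 0.5445011170060333
-0.05 False 9.91 [-0.0498  0.0029  0.005 ] F stop -2.2613418041879063 -1.168578306026911 1.5740527719954365
-0.04 False 10.31 [-0.0408  0.003   0.0052] F stop -5.706782570765574 -0.08555791182940149 4.16913407031199
```

View pics/w2.png

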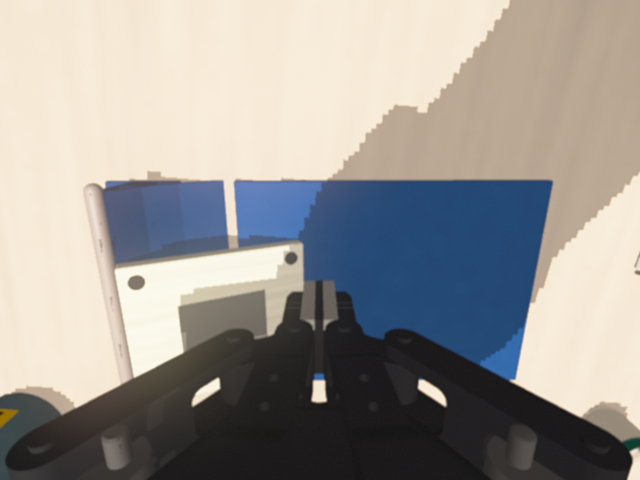

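View pics/s2.png

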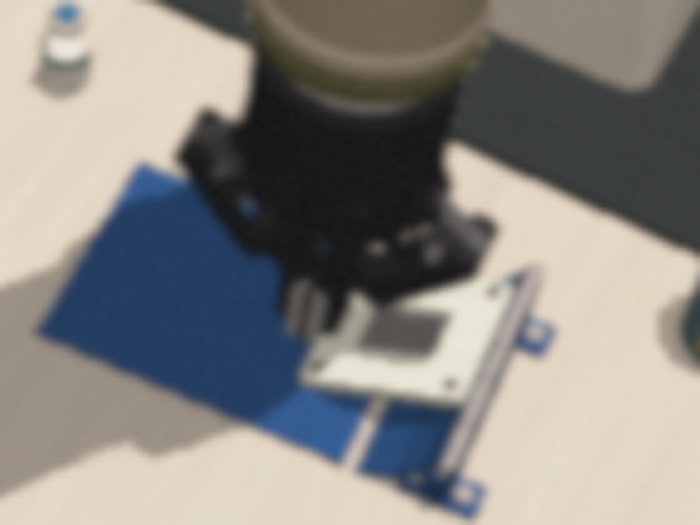

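The plate has climbed, squared up and is riding up against the bar. The trailing edge is at col ~303, right at the finger front. I'll continue.

```bash
python3 push.py 3 -.033 -.026 -.02
```

```text
-0.033 False 10.73 [-0.0386  0.0033  0.005 ] F stop -23.919684800729687 0.3364539196935808 9.633104899033183
-0.026 False 11.06 [-0.0367  0.0036  0.0048] F stop -42.31892193352356 0.48542440241040574 14.824779628945358
-0.02 False 11.36 [-0.0216  0.0036  0.0054] F stop -3.0435149177459584 -0.20530478474285505 3.360835842332815
```

View pics/w3.png

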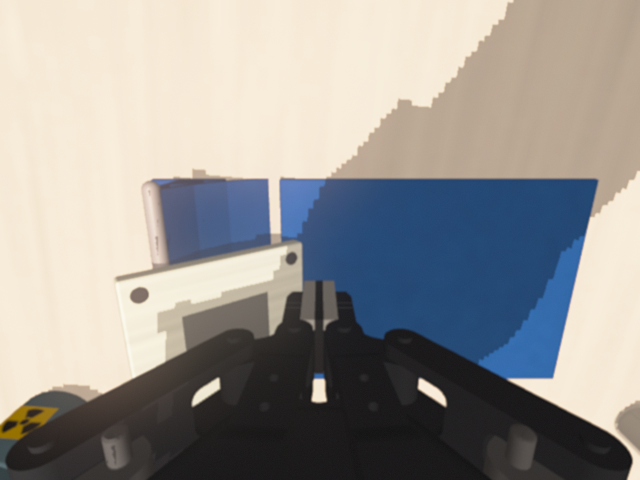

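View pics/s3.png

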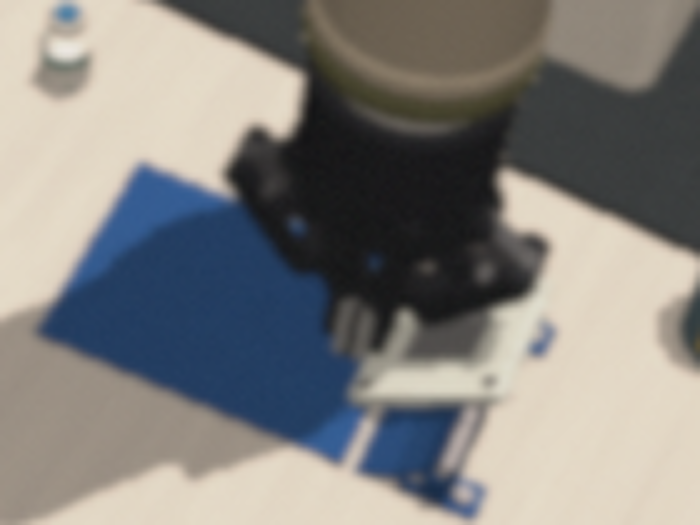

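The leading edge has slipped over the bar, and the trailing edge sits about 7 mm short of the groove.

```bash
python3 push.py 4 -.017 -.014 -.0115
```

```text
-0.017 False 11.71 [-0.0167  0.0032  0.0052] F stop -5.192986139780559 0.31721924430201665 5.034104437960385
-0.014 False 11.96 [-0.0129  0.0028  0.0049] F stop 0.18970304507904284 0.4828995310876285 0.3704661047478747
-0.0115 False 12.21 [-0.0112  0.0028  0.0049] F stop -0.6845518268598522 -0.022981324530438836 0.9553099847927382
```

View pics/w4.png

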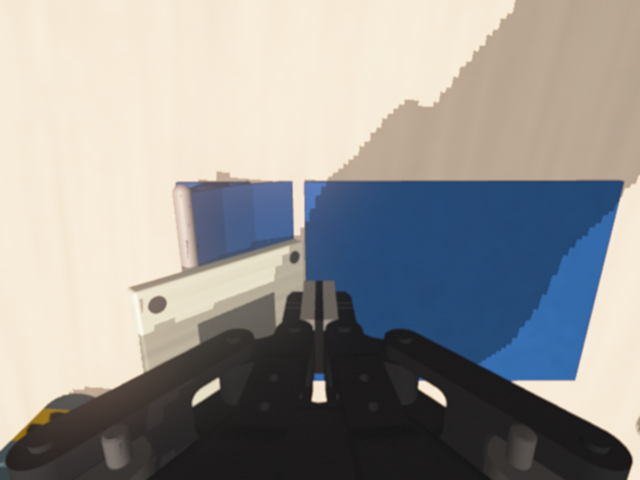

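View pics/s4.png

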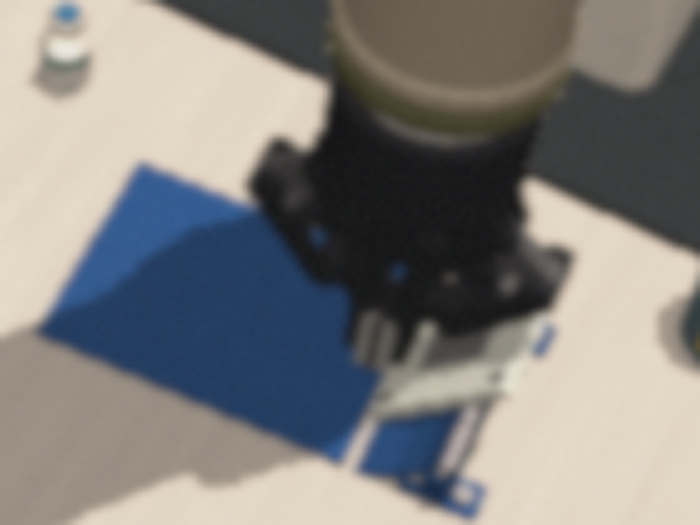

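The push force dropped near x = -13 mm, so the trailing edge has gone into the groove. I'll nudge it slightly further, back off, go up and look.

```bash
python3 push.py 5 -.0095; python3 - <<'E'
from h import *
from workcell import *
robot.wait(.3)
robot.move_straight(P(-.04,.003,.006),ORI,max_speed=.05)
robot.move_straight(P(-.08,.003,.16),ORI,max_speed=.2)
print(robot.state()["t"])
snap(vision,"wrist","w6");snap(vision,"side","s6",(315,215,455,320),5)
E
```

```text
-0.0095 False 12.56 [-0.0103  0.003   0.005 ] F stop -5.349819949632547 -0.7584619046692471 2.681455368067521
14.6583
```

View pics/w6.png

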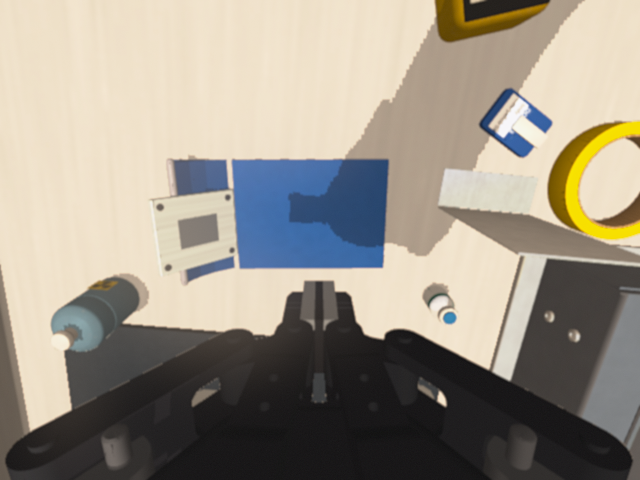

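View pics/s6.png

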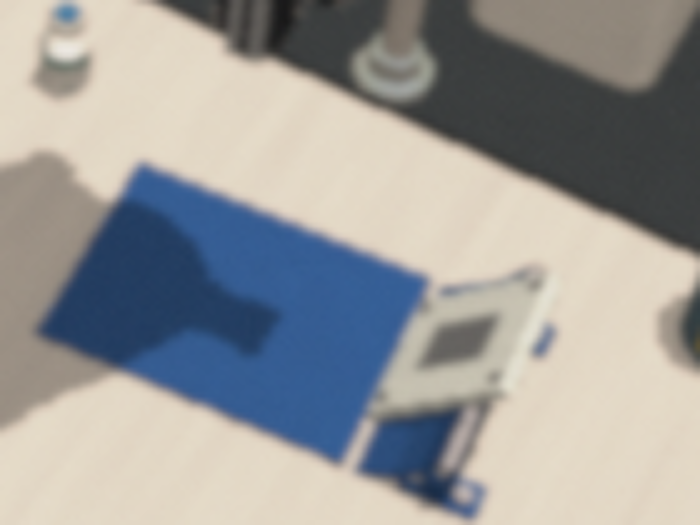

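The plate leans on the bar, with its trailing edge in the groove along its full width. I'll measure the raised edge, then go behind the stop.

```bash
python3 - <<'E'
from h import *
from workcell import *
np.set_printoptions(precision=4,suppress=True)
c=dict(np.load("side0.npz"))
for p in pix2w(c,unz([(550,275),(510,397)],5,(315,215)),.052): print(tostop(p))
robot.reach(P(.0,.003,.16),ORI)
robot.reach(P(.078,.003,.16),ORI)
c=snap(vision,"wrist","w7")
s=robot.state();print(s["t"],tostop(s["tool_pos"]),s["wrist_force"])
np.savez("w7.npz",**c)
E
```

```text
[ 0.0416  0.0377 -0.121 ]
[ 0.0463 -0.0227 -0.121 ]
15.6333 [0.077  0.0032 0.1593] [-0.1859  0.6414 -0.5929]
```

View pics/w7.png

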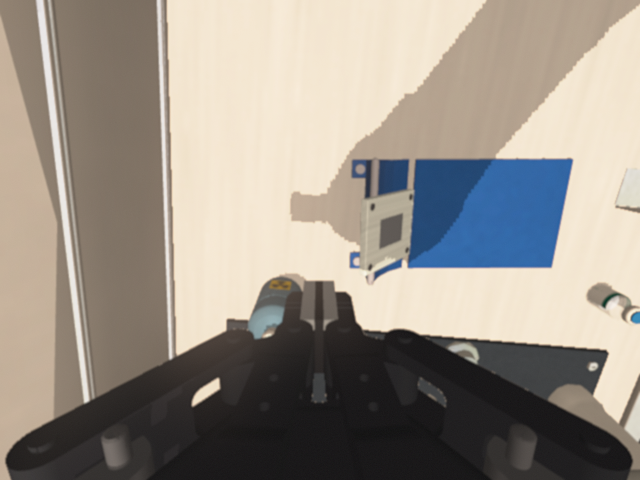

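```bash
python3 - <<'E'
from h import *
from workcell import *
np.set_printoptions(precision=4,suppress=True)
c=dict(np.load("w7.npz"))
for p in pix2w(c,[(363,203),(368,271)],.052): print(tostop(p))
robot.move_straight(P(.078,.005,.08),ORI,max_speed=.15)
h=robot.move_straight(P(.078,.005,.042),ORI,max_speed=.06,f_stop=8)
s=robot.state();print(h,s["t"],tostop(s["tool_pos"]),s["wrist_force"])
if not h:
  for x in (.055,.045,.035,.025):
    h=robot.move_straight(P(x,.005,.042),ORI,max_speed=.04,f_stop=20)
    s=robot.state();f=s["wrist_force"];print(x,h,round(s["t"],2),tostop(s["tool_pos"]),"F stop", f[:2]@UX,f[:2]@UY,f[2])
    if h:break
snap(vision,"wrist","w8");snap(vision,"side","s8",(315,215,455,320),5)
E
```

```text
[ 0.0449 -0.0226 -0.121 ]
[ 0.0391  0.0317 -0.121 ]
False 17.1 [0.0781 0.0051 0.0419] [0.4397 0.2121 0.2686]
0.055 False 17.82 [0.0562 0.0051 0.0431] F stop 6.055801963073057 -0.6405823644296856 5.7483401163720025
0.045 True 18.07 [0.054  0.0049 0.0445] F stop 5.34132450985704 -2.644642854140824 3.681525702573177
```

View pics/w8.png

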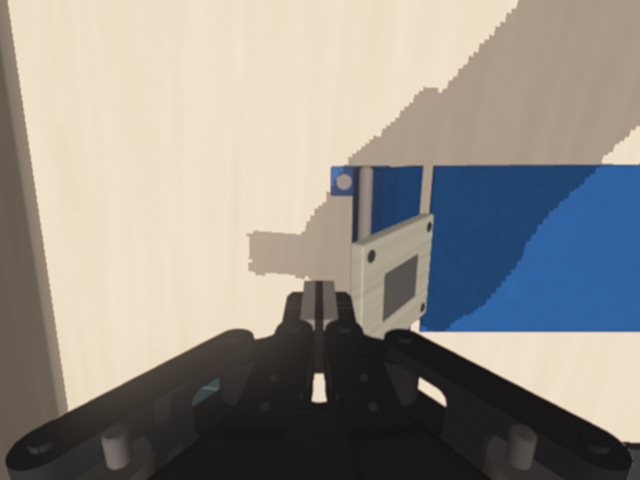

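View pics/s8.png

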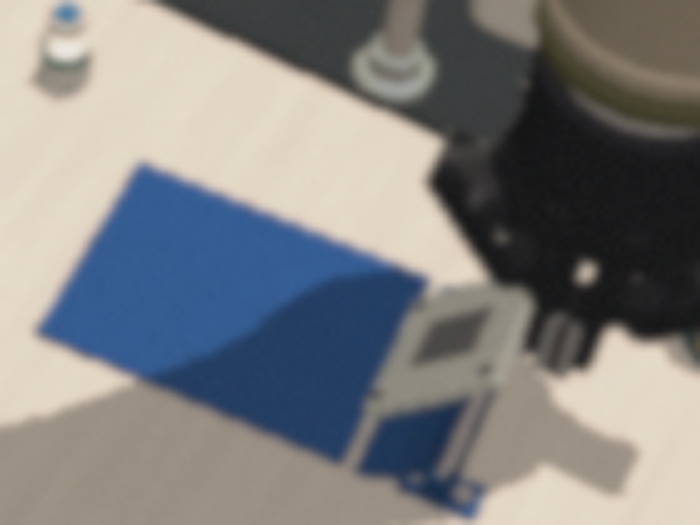

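The push stopped at the force limit of 20 N. Pushing level on an edge leaning at about 48°, friction at the fingertip nearly locks it, and the upward force on the tool agrees. The edge is still seated in the groove. I'll follow the edge's arc instead, moving up and back.

```bash
python3 - <<'E'
from h import *
from workcell import *
np.set_printoptions(precision=4,suppress=True)
for x,z in ((.048,.050),(.042,.054)):
    h=robot.move_straight(P(x,.005,z),ORI,max_speed=.03,f_stop=20)
    s=robot.state();f=s["wrist_force"];print(x,h,round(s["t"],2),tostop(s["tool_pos"]),"F stop", f[:2]@UX,f[:2]@UY,f[2])
    if h:break
snap(vision,"wrist","w9");snap(vision,"side","s9",(315,215,455,320),5)
E
```

```text
0.048 False 18.61 [0.0481 0.0051 0.0504] F stop 3.3312763031812476 -1.7020661860923407 5.031223388164982
0.042 False 19.0 [0.0418 0.0051 0.0544] F stop 3.285653843007673 -0.13467613830200126 5.606220068287457
```

View pics/w9.png

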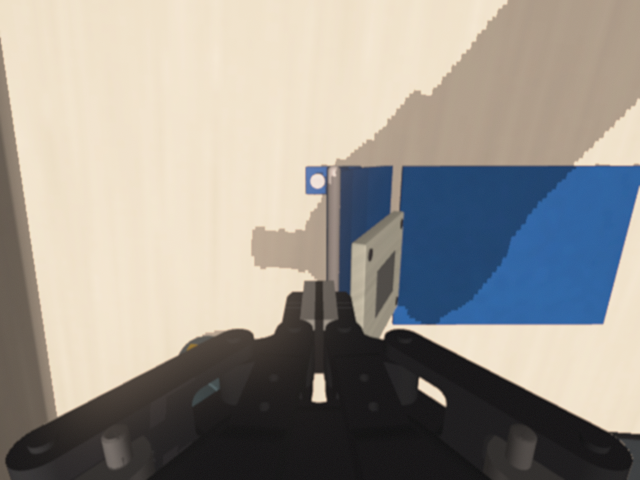

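View pics/s9.png

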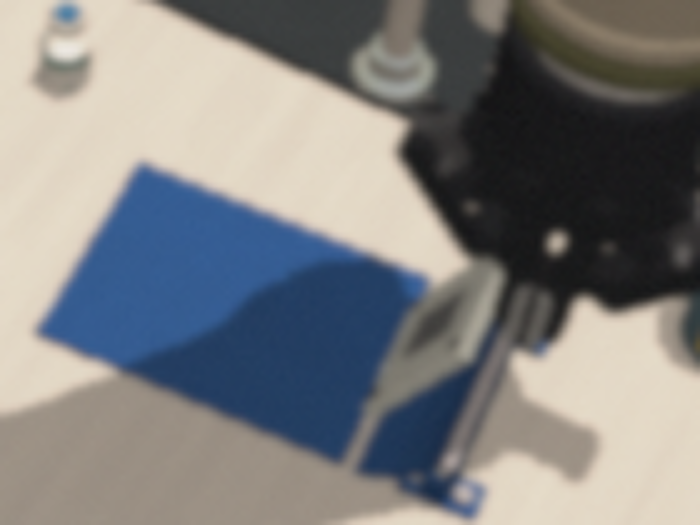

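The arc works. The plate is now at about 60–65° with its edge still in the groove. I'll continue past vertical.

```bash
python3 - <<'E'
from h import *
from workcell import *
np.set_printoptions(precision=4,suppress=True)
for x,z in ((.030,.057),(.018,.058),(.008,.058),(0,.058),(-.008,.057)):
    h=robot.move_straight(P(x,.005,z),ORI,max_speed=.03,f_stop=20)
    s=robot.state();f=s["wrist_force"];print(x,h,round(s["t"],2),tostop(s["tool_pos"]),"F stop", f[:2]@UX,f[:2]@UY,f[2])
    if h:break
robot.wait(.3)
snap(vision,"wrist","w10");snap(vision,"side","s10",(315,215,455,320),5)
E
```

```text
0.03 False 19.66 [0.0294 0.005  0.0567] F stop 0.9919772484022398 0.757066190930269 0.5724917914112345
0.018 False 20.21 [0.0179 0.0051 0.058 ] F stop 0.08801057904643263 -0.008949208333160315 0.038619183587238565
0.008 False 20.69 [0.0078 0.005  0.058 ] F stop -0.543113500134828 -0.1891894119821763 0.5592276936556924
0 False 21.11 [-0.0002  0.0051  0.058 ] F stop 0.3204249565583106 -0.24718299362981577 0.049038578673366646
-0.008 False 21.52 [-0.0083  0.0051  0.057 ] F stop -0.19067838849942642 -0.5199128521399923 0.30170422252131696
```

View pics/w10.png

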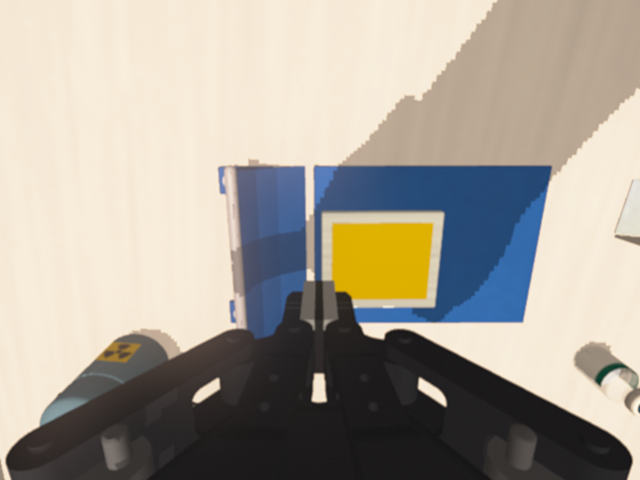

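View pics/s10.png

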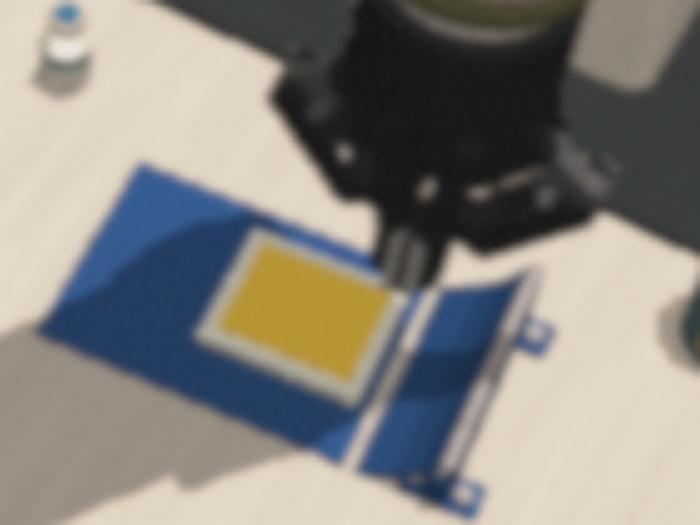

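Flipped, yellow face up. I'll rise clear, check the whole scene, then hand it in.

```bash
python3 - <<'E'
from h import *
from workcell import *
np.set_printoptions(precision=4,suppress=True)
robot.move_straight(P(.0,.005,.17),ORI,max_speed=.2)
robot.wait(.3)
snap(vision,"side","s11");c=snap(vision,"wrist","w11");np.savez("w11.npz",**c)
print(robot.state()["t"],robot.state()["wrist_force"])
E
```

```text
23.0417 [-0.5031  0.5041 -0.6542]
```

View pics/s11.png

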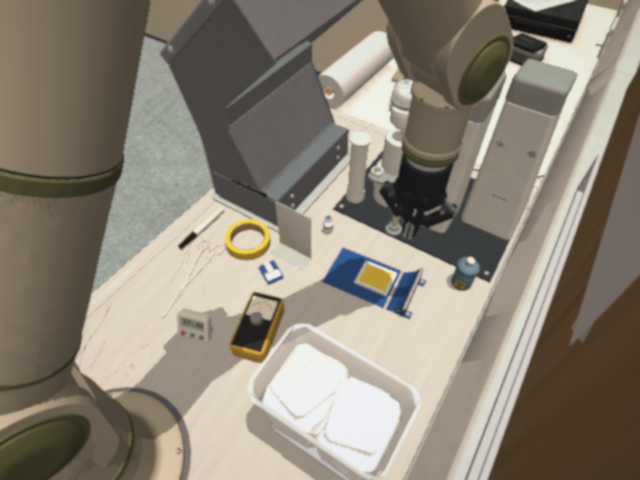

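View pics/w11.png

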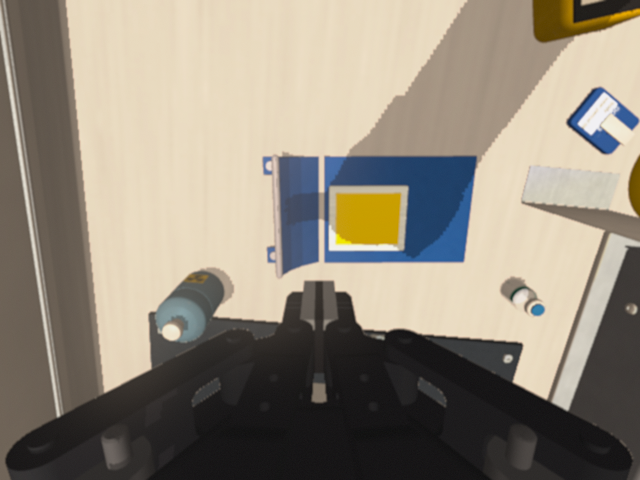

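```bash
python3 - <<'E'
from h import *
from workcell import *
c=dict(np.load("w11.npz"))
q=pix2w(c,[(329,186),(408,186),(406,251),(329,250)],.010)
print(np.round([tostop(p)[:2] for p in q],4),np.round(tostop(q.mean(0))[:2],4))
job.close_job()
E
```

```text
[[-0.0095 -0.0262]
 [-0.0795 -0.0262]
 [-0.082   0.0345]
 [-0.01    0.0335]] [-0.0453  0.0039]
the job is handed in; nothing more can be done
```

The plate is flipped and lies flat on the tray, yellow face up. I handed the job in at about 23 s of the 48 s allowed; the hand-in gives no verdict.

- **Tip-up:** I pushed the plate with the closed fingertips until its leading edge rode over the stop's bar and its trailing edge dropped into the groove. It leaned there at about 45 degrees by itself.
- **Flip:** From behind the stop, my first level push stopped at the 20 N limit I had set, with the plate barely moved. I put this down to friction between fingertip and edge. Moving the fingertips up and back along the edge's arc tipped it past vertical, and it fell flat.
- **Last checks:**
  - Measured in the wrist image, the plate's centre is at x = -45 mm, y = +4 mm in the stop's frame. That image also gives outline sides of about 70–72 x 60 mm, as expected for a plate lying flat.
  - The bystanders look unmoved in the pictures, though I did not measure them again.
  - The gripper was 17 cm clear of the worktop.
  - The largest push force I read was about 45 N at the wrist.
- **Disagreements:**
  - The two cameras differed by 2–3 mm on the tray's position, which had no effect.
  - One push with a 30 N stop limit went on past it, reading up to 42 N along the push direction, because the limit counts the change within each move.

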